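Pull the sander's fuse carrier and park it

ROBOT

A 6-joint arm with a two-finger parallel gripper is mounted at the origin on the work surface. World frame = base frame: x ahead of the robot, y to its left, z up, the work surface at z = 0. Lengths are in m, angles in rad, forces in N, time in s.
With the tool pointing down it reaches from about 0.275 to 0.875 m from the base axis. Payload 12.5 kg.
Tool frame: the origin (TCP) lies at the very end of the fingers, on their centre line; the grasp point (between the pads) lies 19 mm behind it (arm.grasp_offset is the distance from the TCP to the grasp point, in m); z points along the fingers, y is the direction in which the jaws open and shut (so a half turn about z gives the same grasp; the last joint's range is limited). The gripper opens to 85 mm and grips with 20 to 120 N. Pads are 22 mm wide; open, the fingers measure 114 mm over their backs; the gripper's body (76 mm by 85 mm) begins 54 mm behind the grasp point. The pads swing forward as they close: fully open they stand 13 mm farther back than shut.
Start: joints at [1.045, 0.351, 1.652, -0, 1.139, -0.085], TCP at [0.235, 0.497, 0.203] pointing down, gripper open.
Joint ranges: [-2.75, 2.75], [-0.79, 2.1], [0.01, 2.65], [-1.57, 4.71], [0.07, 3.14], [-2.87, 2.87]. Speed limits (rad/s): [2.22, 2.22, 2.79, 3.14, 3.14, 3.14].

INTERFACE

Orientations are given as a rotation vector (axis times angle).
In Python, from bench import arm gives the robot as it stands.
- The arm moves only by the shell command python3 -m inch 'ROWS' [OPENING] [FORCE]. ROWS is JSON, a list of rows, each a list of 4 numbers: the shift along the tool's x, y, z in mm, then the turn about the tool's z in rad. In form: [[x, y, z, spin], ...]. A call has 1 to 20 rows; each row is the pose to reach, as a shift and turn from the pose measured when the call began, along the tool's axes at that moment; what a row does not reach only later rows make up. A row lasts 1/10 s, in which the tool goes at most 50 mm and 8.59 degrees, less where a joint would pass 70% of its speed; a pose out of reach is approached as far as the arm can. A call with a gripper value outside its range is refused whole. OPENING is the finger opening in mm, from 0 to 85.4, set as the call begins (- or left out, the last holds). The fingers move at their own pace and stop on an object; FORCE is the grip in N (left out, the last holds). Time passes only in rows, so rows that repeat a pose let the fingers close. It gives the time, the measured TCP pose, the force and the opening at its end, in the units of the state.
- arm.read_state(): the state, without advancing time (a new reading comes with each control period).
- arm.camera(name): name is "scene" or "top" or "wrist"; returns the picture (400x640x3 uint8, blue, green, red); there is no depth.
- arm.camera_params(name): a dict with "vertical_fov" (degrees; the focal length in pixels is half the picture's height over the tangent of half this angle, whatever the lens; pixels are square), "cx", "cy" (the principal point, pixels), "view" (4x4, takes a point from world to camera coordinates); the wrist camera has in their place "tool_from_camera" (4x4, takes a point from camera to tool coordinates, whose origin is the TCP and whose axes are the flange's). Camera axes: x right, y up, looking along -z (the intrinsics and any distortion apply to the point x, -y, -z); pixel columns grow to the right and rows downward; lengths in m; the calibration is good to about 2 mm. A picture is of the moment at which its call begins: read the wrist's pose just before it. camera_params takes no time and is no camera call.
- arm.hand_in(): hands the job in, once; it reports no verdict.
Trained networks look in the newest picture that a camera, given by its name, has taken for a name from the list of things; names that differ only in an ending like _2 or _b are one class to them, and where a whole thing is asked for, a point or a joint stands for the part that bears it (a point fixed in the world has none). Each returns a list of dicts, best first, with "p" (0 to 1); they miss things now and then, are a little off and sometimes report something else, mostly with a low value. They report only what shows in the picture. A call takes as long as a camera call. They do not tell look-alikes from the thing itself.
- arm.find_in(camera, query): "rect" ([centre column, centre row, width, height] in pixels, round what is visible of it).
- arm.trace(camera, query): "mask" (400x640 bool, what is visible of it) and "rect" ([centre column, centre row, width, height] in pixels, round what is visible of it).
- arm.landmark_of(camera, query): "pixel" ([column, row] in pixels: a listed point, or the origin of a listed thing).
The state is a dict: "clock": time; "joints": joint angles; "joint_vel": joint speeds; "effort": joint torques, N m; "tcp_pos": TCP position; "tool_rot": TCP orientation; "force": force on the tool from outside, world axes, zero at the start; "ft_torque": the same for the moment, N m; "grip_width": finger opening in m.
Only numpy, scipy, OpenCV 4.12 (cv2) and the standard library are available. Lean on these libraries where they do the work, as an engineer would, in place of code of your own. Each camera call takes 0.05 s, during which the arm holds its last target.

TASK

Isolate the disc sander before its disc is changed: slowly push the T-handled fuse carrier of the grey switch box down against its spring until you feel it stop, never pressing hard, turn it anticlockwise (seen from above) until it is free, about 60 degrees, and draw it out. Then lower it by hand, without dropping it, fully home and upright into the empty hole of the wooden fuse block, and let go. Leave the other fuse carrier standing in its hole and do not knock the other things about.

Things in the scene. Friction and masses are not known exactly. Their poses are not given: they have to be found in the camera images.
- carrier_grip (a point): Centre of the T-handle of the fuse carrier in the switch box: a black upright bar 40 mm long (its x), 14 mm thick (y), 36 mm high (z, 18 mm up and down from here), standing on a black disc 48 mm across, 6 mm thick (underside 24 mm below this point). Pinch the bar from above across its 14 mm, fingers closing along its y, fingertips staying above the disc. About 80 g.
- carrier_end (a point): Lower end of the same carrier's white barrel, 74 mm below the handle's centre. Barrel 18 mm in diameter, 50 mm long from here up to the disc; two lugs on it along +x and -x reach 14 mm from the axis, are 6 mm wide and lie 26 to 31 mm above this end. The barrel is inside the holder at the start.
- holder_mouth (a point): Centre of the rim of the fuse holder, a grey collar 48 mm across standing 14 mm out of the top of the switch box; axes of the box, z up. Locked, the carrier is coaxial, its handle lies along x, its disc 14 mm above the rim. A spring pushes it up with about 8 N, plus 0.4 N per mm pushed. Over 30 N between carrier and holder (all contacts added up) cracks it.
- holder_catch (a point): On the holder's axis, 8 mm below the rim. Catch: it lets go when the carrier is 3 to 11 mm below its locked height (unseen, varies); a solid floor comes 1.5 mm deeper (10 to 13 N of spring there). Press slowly (5 mm/s) to the floor, 14 to 20 N, keep it so, and turn 60 degrees anticlockwise seen from above, to the way out (5 degrees either way will do; end stop 7 further).
- switchbox: Grey switch box, 170 (x) x 200 (y) x 90 mm high, fixed to the bench; origin at the centre of its underside; low controls on top under 20 mm high. After the turn the carrier draws straight up; its spring lifts it only 4 mm above its locked height, and its lugs clear the rim 10 mm, its barrel 36 mm, above the locked height.
- free_hole (a point): Centre of the mouth, level with the top, of the empty hole in the wooden fuse block (75 in x, 150 in y, 58 mm high, fixed; axes of the block, z up). Hole 35 mm across, 53 mm deep: barrel and lugs enter at any turn. Home, the disc lies on the block and the handle's centre is 24 mm above this point. The spare carrier stands in the other hole, 80 mm along the block's -y.
- spare_grip (a point): Centre of the handle of the spare fuse carrier, same shape as the other, standing in the other hole of the block, to be left alone.
- tray: Grey plastic parts tray, 110 x 150 x 30 mm, fixed, with a steel washer in it; origin at the centre of its underside. Not used; it may stand on either side of the switch box, the fuse block on the other.
- glue: White glue bottle, 56 mm across, 150 mm high, standing; origin at the centre of its underside. To be left alone.
- sandblock: Cork sanding block lying flat, 65 x 110 x 28 mm; origin at the centre of its underside. To be left alone.
- tape: Black tape measure lying flat, 70 x 65 x 35 mm; origin at the centre of its underside. To be left alone.
- offcut: Wooden offcut lying flat, 50 x 160 x 20 mm; origin at the centre of its underside. To be left alone.
- brush: Hand brush lying on the bench, handle along its -x; to be left alone.
Not all that is in view belongs to the job. Of the things that look like the part that bears free_hole, the middle-sized one is meant.

How it is judged:
On the way, in this order (a step that is already met when the one before it is completed fails the run):
1. the carrier is turned anticlockwise past its catch while still in its holder (angle between the x axis of carrier_grip and the x axis of holder_mouth, either way round above 0.8 rad and horizontal distance between carrier_grip and holder_mouth below 0.006 m and z of carrier_grip in the frame of holder_mouth below 0.05 m), for 0.05 s.
2. the carrier is drawn out of its holder (z of carrier_grip in the frame of holder_mouth above 0.0745 m), for 0.05 s.
3. the carrier, still held, is lowered into the empty hole to within 20 mm of home (contact force between the fingers and carrier above 0.5 N and z of carrier_grip in the frame of free_hole below 0.044 m and horizontal distance between carrier_grip and free_hole below 0.012 m), for 0.05 s.
At the end, for the whole second after the job is handed in: The carrier stands in the empty hole of the fuse block with its disc on the block's top (within 3.5 mm), its axis within 8 mm of the hole's, upright within 0.1 rad, at rest and released; the spare carrier still stands in its own hole (z of carrier_grip in the frame of free_hole below 0.0275 m and horizontal distance between carrier_grip and free_hole below 0.008 m and angle between carrier_grip's own z axis and vertical below 0.1 rad and linear speed of carrier below 0.02 m/s and z of spare_grip in the frame of free_hole below 0.029 m); the robot touches nothing.
It fails at once if more than 30 N between the carrier and the switch box (contact force between carrier and switchbox above 30 N).
It fails at once if the spare carrier is moved by more than 20 mm (distance of spare_grip from where it was at the start of the episode above 0.02 m).
It fails at once if a bystander is moved by more than 30 mm (distance of any of glue, sandblock, tape, offcut, brush from where it was at the start of the episode above 0.03 m).
It also fails if it takes over 58 s, if anything falls off the work surface, if the arm or the gripper's body presses on something with over 40 N, if the wrist force passes 120 N, or if a joint passes its speed limit or range.

## Working session

There is one attempt and no reset: what is moved stays moved. The work goes in short steps, Python scripts to look and compute and a shell command to move; the robot and the scene stay as the last step left them, time stands still between calls to the robot, and variables do not carry over. Pictures are saved under pics/ and viewed, and the job is handed in when it is done.

```bash
ls; mkdir -p pics; python3 - <<'E'
from bench import arm
import cv2
s=arm.read_state();print({k:s[k] for k in('clock','tcp_pos','tool_rot','force','grip_width')})
for n in("scene","top","wrist"):
    cv2.imwrite(f"pics/{n}0.png",arm.camera(n));print(n,arm.camera_params(n))
    for q in("carrier_grip","holder_mouth","free_hole","spare_grip"):
        print(q,[(round(d['p'],2),[round(float(v)) for v in d['pixel']]) for d in arm.landmark_of(n,q)])
E
```

```text
pics
{'clock': 0.0, 'tcp_pos': array([0.23444104, 0.4971259 , 0.20286476]), 'tool_rot': array([-6.86675676e-01, -3.06525084e+00,  1.75823686e-03]), 'force': array([-0.48429967,  0.33336871,  0.27394838]), 'grip_width': 0.08516560149754288}
scene {'vertical_fov': 43.41377441227787, 'cx': 330.4760166197267, 'cy': 203.87959219542128, 'view': array([[ 0.0384971 ,  0.99925556, -0.00250907, -0.01928528],
       [-0.81216076,  0.03275179,  0.5825137 ,  0.35825765],
       [ 0.58216223, -0.02038732,  0.81281701, -1.6708168 ],
       [ 0.        ,  0.        ,  0.        ,  1.        ]])}
carrier_grip [(0.65, [392, 175]), (0.49, [348, 193]), (0.35, [332, 229])]
holder_mouth [(0.7, [349, 201]), (0.2, [220, 307])]
free_hole [(0.82, [487, 138]), (0.74, [448, 256]), (0.6, [456, 198])]
spare_grip [(0.78, [432, 192]), (0.18, [260, 182])]
top {'vertical_fov': 57.87608388396387, 'cx': 317.5584953534078, 'cy': 196.57510480744182, 'view': array([[ 0.01965334, -0.99969587, -0.01489687,  0.0182599 ],
       [ 0.9929642 ,  0.01777645,  0.11707304, -0.51264944],
       [-0.11677262, -0.01709294,  0.9930115
[... 162 characters left out ...]
95])]
free_hole [(0.91, [245, 156]), (0.69, [190, 266]), (0.67, [271, 243]), (0.61, [231, 201]), (0.31, [244, 134]), (0.21, [402, 141])]
spare_grip [(0.64, [246, 204])]
wrist {'vertical_fov': 59.61853531485392, 'cx': 320.14914861136583, 'cy': 199.57836056102371, 'tool_from_camera': array([[ 6.20026463e-04,  9.59374880e-01,  2.82133755e-01,
         7.11675544e-02],
       [ 9.99999582e-01, -7.84537434e-04,  4.70129151e-04,
        -5.39042908e-04],
       [ 6.72374591e-04,  2.82133346e-01, -9.59374965e-01,
        -1.71216987e-01],
       [ 0.00000000e+00,  0.00000000e+00,  0.00000000e+00,
         1.00000000e+00]])}
carrier_grip []
holder_mouth []
free_hole [(0.7, [301, 235])]
spare_grip []
```

View pics/scene0.png

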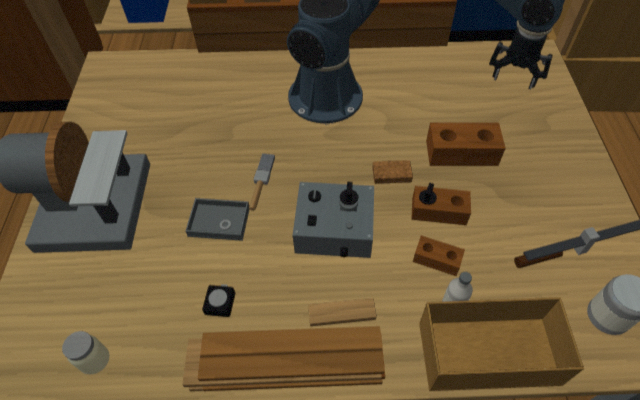

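View pics/top0.png

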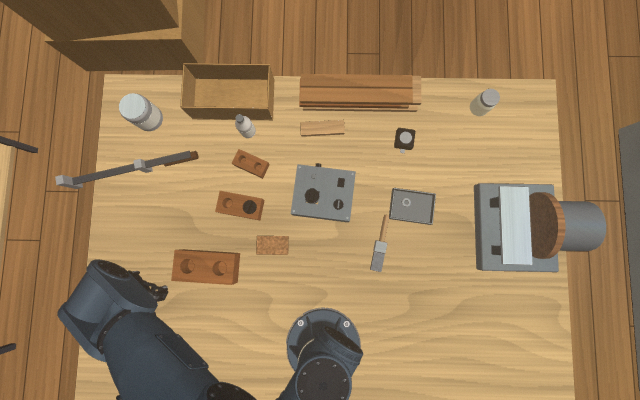

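View pics/wrist0.png

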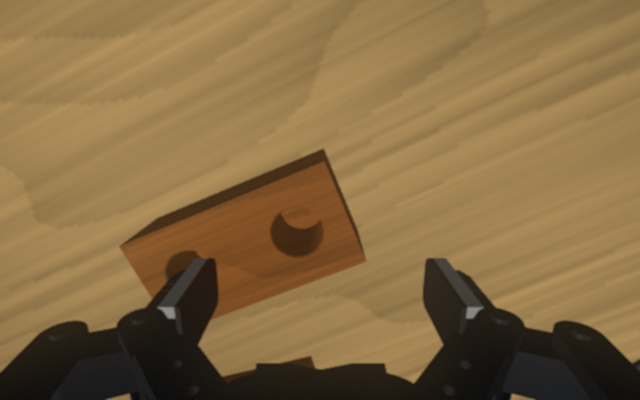

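The scene shows the grey box at (335,218), with the T-carrier at (348,193). The middle-sized block is at (441,205): spare carrier at (430,192), empty hole at (456,199). In the top view these are box (323,193), carrier (312,196) and empty hole (229,202). I'll triangulate these.

```bash
cat > h.py <<'E'
import numpy as np, cv2
from scipy.spatial.transform import Rotation as R
from bench import arm
def ray(n,px,st=None):
    p=arm.camera_params(n); f=200/np.tan(np.radians(p['vertical_fov'])/2)
    d=np.array([(px[0]-p['cx'])/f,-(px[1]-p['cy'])/f,-1.])
    if n=='wrist':
        T=np.eye(4);T[:3,:3]=R.from_rotvec(st['tool_rot']).as_matrix();T[:3,3]=st['tcp_pos'];M=T@p['tool_from_camera']
    else: M=np.linalg.inv(p['view'])
    d=M[:3,:3]@d; return M[:3,3],d/np.linalg.norm(d)
def tri(rs):
    A=0;b=0
    for o,d in rs:
        P=np.eye(3)-np.outer(d,d);A=A+P;b=b+P@o
    x=np.linalg.solve(A,b);return x,[np.linalg.norm((np.eye(3)-np.outer(d,d))@(x-o)) for o,d in rs]
def onz(r,z):
    o,d=r;return o+d*(z-o[2])/d[2]
def proj(n,X,st=None):
    p=arm.camera_params(n); f=200/np.tan(np.radians(p['vertical_fov'])/2)
    if n=='wrist':
        T=np.eye(4);T[:3,:3]=R.from_rotvec(st['tool_rot']).as_matrix();T[:3,3]=st['tcp_pos'];V=np.linalg.inv(T@p['tool_from_camera'])
    else: V=p['view']
    c=V@np.append(X,1);return np.array([p['cx']+f*c[0]/-c[2],p['cy']-f*c[1]/-c[2]])
E
python3 - <<'E'
from h import *
np.set_printoptions(precision=4,suppress=True)
print('grip',tri([ray('scene',(348,193)),ray('top',(310,195))]))
print('mouth',tri([ray('scene',(349,201)),ray('top',(312,195.5))]))
print('hole',tri([ray('scene',(456,198)),ray('top',(231,201))]))
print('spare',tri([ray('scene',(432,192)),ray('top',(246,204))]), onz(ray('top',(231,201)),.058))
s=arm.read_state();print(R.from_rotvec(s['tool_rot']).as_matrix())
E
```

```text
grip (array([0.5047, 0.0476, 0.1333]), [np.float64(0.003108041883511291), np.float64(0.00310804188351129)])
mouth (array([0.5071, 0.0465, 0.1021]), [np.float64(0.00126069783141357), np.float64(0.001260697831413591)])
hole (array([0.4875, 0.3287, 0.0719]), [np.float64(0.0057135967984857155), np.float64(0.005713596798485534)])
spare (array([0.4761, 0.2687, 0.0874]), [np.float64(0.0010577376658730412), np.float64(0.0010577376658731437)]) [0.4882 0.3264 0.058 ]
[[-0.9044  0.4266 -0.    ]
 [ 0.4266  0.9044 -0.    ]
 [ 0.     -0.     -1.    ]]
```

```bash
python3 -m inch '[[-20,-3,-10,0],[-60,-9,-25,0],[-100,-15,-35,0],[-140,-21,-40,0],[-180,-28,-40,0],[-220,-34,-40,0],[-255,-39,-40,0],[-280,-43,-40,0],[-290,-45,-40,0],[-290,-45,-40,0],[-290,-45,-40,0],[-290,-45,-40,0]]'
python3 - <<'E'
from h import *
s=arm.read_state();im=arm.camera('wrist');cv2.imwrite('pics/w1.png',im);print(s['tcp_pos'],s['joint_vel'],s['force'])
for q in("free_hole","spare_grip"):
    for d in arm.landmark_of('wrist',q): print(q,d['p'],d['pixel'],onz(ray('wrist',d['pixel'],s),.058 if q[0]=='f' else .082))
E
```

```text
clock: 1.95
tcp_pos: [0.4768, 0.3338, 0.2435]
tool_rot: [-0.685, -3.066, -0.0]
force: [-0.5, 0.9, -1.3]
grip_width: 0.0853
[0.47677661 0.33381657 0.24349845] [-6.61752942e-05 -8.16053740e-04 -8.32943990e-04 -2.44810027e-03
  4.69126367e-04 -2.07870672e-03] [-0.53429773  0.91199843 -1.27517028]
free_hole 0.93 [349.0, 301.0] [0.63267707 0.29694786 0.058     ]
free_hole 0.55 [329.9, 170.9] [0.48314652 0.34124113 0.058     ]
spare_grip 0.76 [249.8, 198.9] [0.47028503 0.25891954 0.082     ]
```

View pics/w1.png

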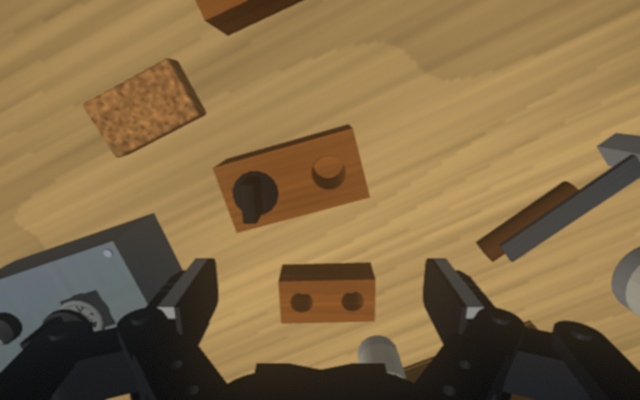

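The wrist view shows the middle block with its empty hole at (329,172) and the spare at (255,195). That puts the hole at about (0.483,0.341), with the block's y axis at about 81°. Next is the switch box.

```bash
python3 -m inch '[[-10,-17,0,0],[-32,-53,0,0],[-55,-92,0,-0.06],[-79,-131,0,-0.14],[-103,-170,0,-0.22],[-124,-206,0,-0.3],[-140,-232,0,-0.34],[-149,-247,0,-0.34],[-149,-247,0,-0.34],[-149,-247,0,-0.34],[-149,-247,0,-0.34],[-149,-247,0,-0.34]]'
python3 - <<'E'
from h import *
s=arm.read_state();im=arm.camera('wrist');cv2.imwrite('pics/w2.png',im);print(s['tcp_pos'],s['joints'],s['force'])
print(R.from_rotvec(s['tool_rot']).as_matrix())
for q,z in(("carrier_grip",.142),("holder_mouth",.104)):
    for d in arm.landmark_of('wrist',q): print(q,d['p'],d['pixel'],onz(ray('wrist',d['pixel'],s),z))
m=arm.trace('wrist','switchbox')
if m:
    cv2.imwrite('pics/m2.png',m[0]['mask'].astype('uint8')*255);print(m[0]['p'],m[0]['rect'])
m=arm.trace('wrist','carrier_grip')
if m:
    cv2.imwrite('pics/m3.png',m[0]['mask'].astype('uint8')*255);print(m[0]['p'],m[0]['rect'])
E
```

```text
clock: 3.3
tcp_pos: [0.5067, 0.0476, 0.2435]
tool_rot: [0.155, 3.138, 0.0]
force: [-0.5, 0.1, 0.5]
grip_width: 0.0853
[0.50669693 0.04760267 0.24348041] [ 2.04162408e-03  2.34798722e-01  1.70622054e+00  2.49445238e-04
  1.20053015e+00 -1.47036264e+00] [-0.52274778  0.12894541  0.51113218]
[[-9.95154533e-01  9.83232057e-02  4.27777739e-05]
 [ 9.83232130e-02  9.95154506e-01  2.32628417e-04]
 [-1.96977228e-05  2.35707272e-04 -9.99999972e-01]]
carrier_grip 0.73 [317.4, 186.5] [0.50418465 0.04482119 0.142     ]
0.94 [280.6, 190.3, 219.1, 176.7]
0.65 [316.6, 187.2, 53.1, 65.5]
```

View pics/w2.png

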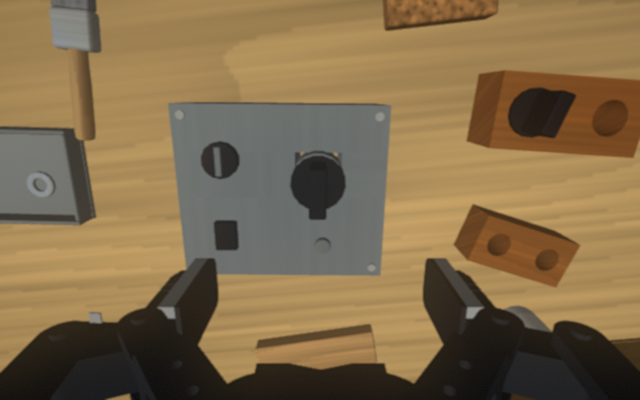

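The carrier disc is at (318,181), its handle runs along the image vertical, and the box's corner screws are at (180,115), (380,117) and (372,267). I'll use these to refine the axis position and yaw.

```bash
python3 - <<'E'
from h import *
np.set_printoptions(precision=4,suppress=True)
s=arm.read_state()
im=cv2.imread('pics/w2.png');cv2.imwrite('pics/c2.png',cv2.resize(im[130:240,250:390],None,fx=5,fy=5,interpolation=cv2.INTER_CUBIC))
P=[onz(ray('wrist',p,s),.09) for p in((180,115),(380,117),(372,267))];print(P)
d=P[1]-P[0];print('y ang',np.degrees(np.arctan2(d[1],d[0])));d=P[1]-P[2];print('x ang',np.degrees(np.arctan2(d[1],d[0])))
print('disc',onz(ray('wrist',(318.5,181.5),s),.124))
for X in ((.506,.047),):
  for z in(.118,.124,.142,.160): print(z,proj('wrist',np.array([*X,z]),s),proj('top',np.array([*X,z])),proj('scene',np.array([*X,z])))
E
```

```text
[array([ 0.4387, -0.0746,  0.09  ]), array([0.4583, 0.1054, 0.09  ]), array([0.6077, 0.0897, 0.09  ])]
y ang 83.78986052033093
x ang 173.98026145804906
disc [0.5045 0.0449 0.124 ]
0.118 [321.0757 181.3923] [311.3081 195.2238] [348.8514 196.9863]
0.124 [321.09   183.0181] [311.2492 195.0021] [348.9157 195.5842]
0.142 [321.1363 188.2942] [311.0691 194.3236] [349.1115 191.3131]
0.16 [321.1886 194.26  ] [310.8834 193.6238] [349.3119 186.9418]
```

View pics/c2.png

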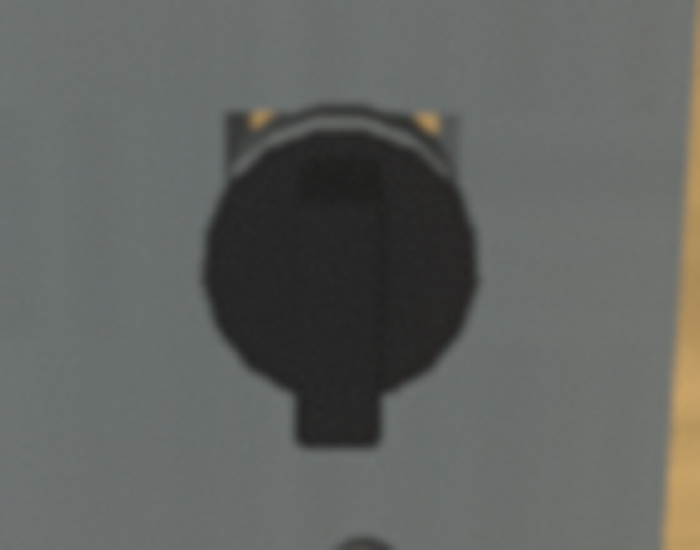

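View pics/m3.png

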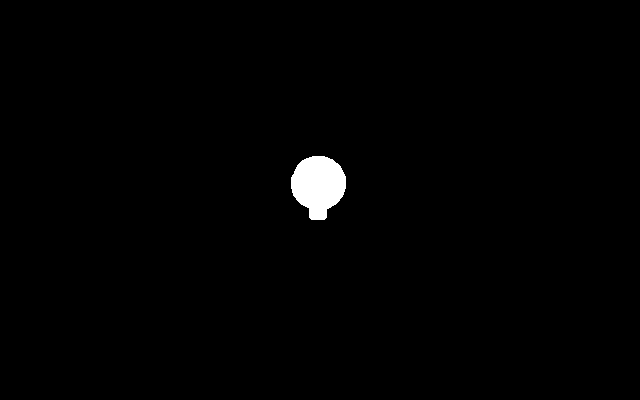

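```bash
python3 -m inch '[[0,-1,-0,0.005],[0,-3,10,0.005],[0,-3,30,0.005],[0,-3,48,0.005],[0,-3,58,0.005],[0,-3,60,0.005],[0,-3,60,0.005],[0,-3,60,0.005]]'
python3 - <<'E'
from h import *
s=arm.read_state();im=arm.camera('wrist');cv2.imwrite('pics/w3.png',im);print(s['tcp_pos'],s['force'])
cv2.imwrite('pics/c3.png',cv2.resize(im[120:330,200:440],None,fx=3,fy=3,interpolation=cv2.INTER_CUBIC))
for X in ((.506,.0445),):
  for z in(.118,.124,.142,.160): print(z,proj('wrist',np.array([*X,z]),s))
m=arm.trace('wrist','carrier_grip')
if m:
    M=m[0]['mask'];print(m[0]['p'],m[0]['rect']);
    for r in range(100,330,6):
        c=np.where(M[r])[0]
        if len(c):print(r,c.min(),c.max())
E
```

```text
clock: 4.35
tcp_pos: [0.5069, 0.044, 0.1842]
tool_rot: [0.164, 3.136, 0.0]
force: [0.5, -0.3, 0.6]
grip_width: 0.0851
[0.50689512 0.04396024 0.18416016] [ 0.48374497 -0.33823124  0.57990358]
0.118 [321.87816745 200.38991969]
0.124 [321.91599123 202.86111034]
0.142 [322.04109379 211.03459838]
0.16 [322.18703339 220.56946056]
0.66 [321.9, 208.3, 67.5, 83.2]
172 308 336
178 299 345
184 294 351
190 291 353
196 289 356
202 289 356
208 289 356
214 291 354
220 294 351
226 299 346
232 309 335
238 312 333
244 312 333
250 314 325
```

View pics/c3.png

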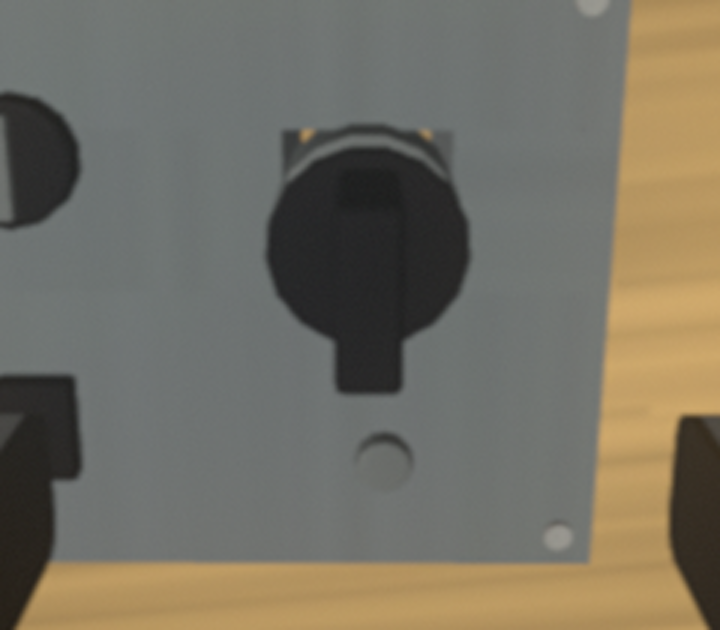

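The disc is centred at (322.5,202.5), within 0.5 mm of the prediction, and midway between the fingers at 217 and 427. Now I'll descend and close lightly.

```bash
python3 -m inch '[[1,1,5,0],[1,1,20,0],[1,1,35,0],[1,1,45,0],[1,1,51,0],[1,1,54,0],[1,1,54,0],[1,1,54,0]]'
python3 -m inch '[[0,0,0,0],[0,0,0,0],[0,0,0,0],[0,0,0,0],[0,0,0,0],[0,0,0,0]]' 30 20
python3 - <<'E'
from h import *
s=arm.read_state();im=arm.camera('wrist');cv2.imwrite('pics/w4.png',im);print(s['tcp_pos'],s['force'])
E
```

```text
clock: 5.25
tcp_pos: [0.5063, 0.0451, 0.1306]
tool_rot: [0.164, 3.135, 0.0]
force: [-0.4, 0.1, -0.5]
grip_width: 0.0854
clock: 5.85
tcp_pos: [0.5063, 0.0451, 0.1306]
tool_rot: [0.164, 3.135, 0.0]
force: [0.4, -1.1, 1.1]
grip_width: 0.0299
[0.50628432 0.04507603 0.13059002] [ 0.39106146 -1.06115825  1.06814156]
```

View pics/w4.png

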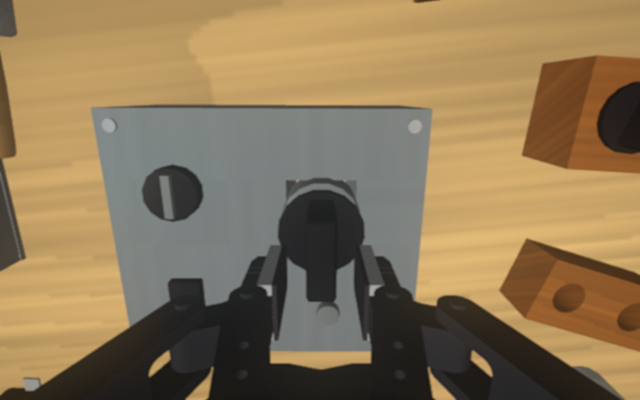

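The handle (centre 321) sits midway between the pads (278 and 366). I'll close at 20 N.

```bash
python3 -m inch '[[0,0,0,0],[0,0,0,0],[0,0,0,0],[0,0,0,0],[0,0,0,0],[0,0,0,0]]' 5 20
```

```text
clock: 6.5
tcp_pos: [0.5064, 0.0451, 0.1306]
tool_rot: [0.164, 3.135, 0.0]
force: [-0.4, 0.5, 0.9]
grip_width: 0.0129
```

```bash
python3 -m inch '[[0,0,0,0],[0,0,0,0],[0,0,0.5,0],[0,0,1,0],[0,0,1.5,0],[0,0,2,0]]' 5 60
```

```text
clock: 7.1
tcp_pos: [0.5069, 0.0451, 0.1292]
tool_rot: [0.164, 3.134, 0.0]
force: [0.2, 0.8, 8.2]
grip_width: 0.01
```

```bash
python3 -m inch '[[0,0,0.5,0],[0,0,1,0],[0,0,1.5,0],[0,0,2,0]]'
python3 -m inch '[[0,0,0.5,0],[0,0,1,0],[0,0,1.5,0]]'
```

```text
clock: 7.5
tcp_pos: [0.5075, 0.0451, 0.1278]
tool_rot: [0.163, 3.132, 0.001]
force: [-0.5, 0.4, 8.4]
grip_width: 0.01
clock: 7.8
tcp_pos: [0.5081, 0.0451, 0.127]
tool_rot: [0.163, 3.131, 0.001]
force: [-0.4, 0.6, 9.0]
grip_width: 0.0101
```

```bash
python3 - <<'E'
from h import *
s=arm.read_state();print(R.from_rotvec(s['tool_rot']).as_matrix()[:,2],s['ft_torque'],s['joints'])
E
python3 -m inch '[[0.3,0,0.5,0],[0.7,0,1,0],[1,0,1.5,0],[1.3,0,2,0],[1.5,0,2.5,0],[1.5,0,2.5,0]]'
```

```text
[ 6.54598374e-03  1.68091494e-04 -9.99978561e-01] [ 0.01289873  0.14806561 -0.01146273] [-2.79488684e-03  3.73580634e-01  1.83265987e+00  2.32719089e-04
  9.28806624e-01 -1.46948301e+00]
clock: 8.4
tcp_pos: [0.5073, 0.0453, 0.1252]
tool_rot: [0.163, 3.129, 0.001]
force: [-0.6, 0.3, 9.4]
grip_width: 0.0098
```

```bash
python3 -m inch '[[0.3,0,0.5,0],[0.6,0,1,0],[0.9,0,1.5,0],[1.2,0,2,0],[1.2,0,2,0]]'
```

```text
clock: 8.9
tcp_pos: [0.5069, 0.0454, 0.124]
tool_rot: [0.163, 3.127, 0.001]
force: [0.1, 0.7, 9.7]
grip_width: 0.01
```

```bash
python3 -m inch '[[0.2,0,0.5,0],[0.3,0,1,0],[0.4,0,1.5,0],[0.5,0,1.5,0]]'
```

```text
clock: 9.3
tcp_pos: [0.5072, 0.0454, 0.1233]
tool_rot: [0.163, 3.125, 0.001]
force: [-0.1, -0.6, 10.7]
grip_width: 0.0103
```

```bash
python3 -m inch '[[0.2,0,0.5,0],[0.4,0,1,0],[0.6,0,1.5,0],[0.8,0,2,0],[1,0,2,0]]'
```

```text
clock: 9.8
tcp_pos: [0.5076, 0.0455, 0.1229]
tool_rot: [0.163, 3.122, 0.001]
force: [-1.4, 0.0, 17.8]
grip_width: 0.0101
```

```bash
python3 -m inch '[[0.2,0,0.5,0],[0.4,0,1,0],[0.6,0,1.5,0],[0.8,0,1.5,0]]'
```

```text
clock: 10.2
tcp_pos: [0.5081, 0.0456, 0.123]
tool_rot: [0.162, 3.118, 0.001]
force: [-1.5, 0.2, 16.7]
grip_width: 0.0095
```

The carrier is on the floor at about 17 N and 8 mm down. I'll keep that pressure and start the turn, watching the side forces.

```bash
python3 -m inch '[[0.5,0,1.6,0],[1,0,1.6,-0.03],[1.3,0,1.6,-0.08],[1.5,0,1.6,-0.14],[1.5,0,1.6,-0.2],[1.5,0,1.6,-0.25],[1.5,0,1.6,-0.25]]'; python3 - <<'E'
from h import *
s=arm.read_state();M=R.from_rotvec(s['tool_rot']).as_matrix();print(M[:,2],np.degrees(np.arctan2(M[1,1],M[0,1])),s['ft_torque'],s['force'])
E
```

```text
clock: 10.9
tcp_pos: [0.5081, 0.0457, 0.123]
tool_rot: [-0.23, 3.11, -0.003]
force: [-0.9, 0.1, 15.6]
grip_width: 0.0101
[ 2.30843175e-02 -1.05916256e-04 -9.99733516e-01] 98.45181791521594 [-0.04077463  0.22510973 -0.06451565] [-0.90903348  0.14871849 15.57729652]
```

```bash
python3 -m inch '[[1,0,1.7,0],[2,0.2,1.7,-0.05],[2,0.3,1.7,-0.11],[2,0.4,1.7,-0.17],[2,0.5,1.7,-0.23],[2,0.5,1.7,-0.29],[2,0.5,1.7,-0.35],[2,0.5,1.7,-0.35]]'; python3 - <<'E'
from h import *
s=arm.read_state();M=R.from_rotvec(s['tool_rot']).as_matrix();print(M[:,2],np.degrees(np.arctan2(M[1,1],M[0,1])),s['ft_torque'],s['force'])
E
```

```text
clock: 11.7
tcp_pos: [0.5078, 0.0459, 0.1229]
tool_rot: [-0.77, 3.018, -0.011]
force: [-0.3, -1.2, 16.5]
grip_width: 0.0099
[ 2.73519814e-02 -1.47359763e-04 -9.99625854e-01] 118.6158078392977 [-0.01096833  0.04775579 -0.0468064 ] [-0.32205705 -1.16105149 16.4896902 ]
```

```bash
python3 -m inch '[[1,0.2,1.7,0],[1.7,0.5,1.7,-0.05],[1.8,0.7,1.7,-0.11],[1.8,0.7,1.7,-0.17],[1.8,0.8,1.7,-0.23],[1.8,0.8,1.7,-0.29],[1.8,0.8,1.7,-0.35],[1.8,0.8,1.7,-0.4],[1.8,0.8,1.7,-0.44],[1.8,0.8,1.7,-0.44]]'; python3 - <<'E'
from h import *
s=arm.read_state();M=R.from_rotvec(s['tool_rot']).as_matrix();print(M[:,2],np.degrees(np.arctan2(M[1,1],M[0,1])),s['ft_torque'],s['force'])
im=arm.camera('wrist');cv2.imwrite('pics/w5.png',im)
E
```

```text
clock: 12.7
tcp_pos: [0.5076, 0.0457, 0.1229]
tool_rot: [-1.411, 2.775, -0.022]
force: [0.0, 0.6, 17.8]
grip_width: 0.0096
[ 3.17425044e-02 -6.76302347e-05 -9.99496077e-01] 143.88996488639629 [ 0.03816366  0.10831197 -0.04883474] [ 0.03012382  0.60476757 17.81159659]
```

View pics/w5.png

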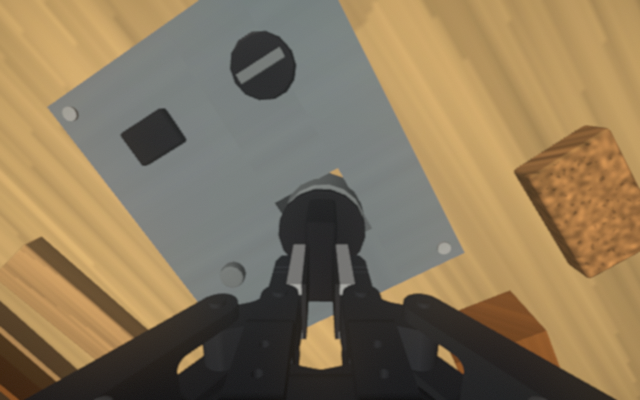

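The handle has turned about 60°, from 84° to 143.9°, and the side forces are near zero. I'll draw it up slowly.

```bash
python3 -m inch '[[0,0,0.8,0],[0,0,0,0],[0,0,-1,0],[0,-0.1,-2,0],[0,-0.1,-3,0],[-0.1,-0.1,-4,0],[-0.1,-0.1,-5,0],[-0.1,-0.2,-6,0],[-0.1,-0.2,-7,0],[-0.1,-0.2,-8,0]]'; python3 - <<'E'
from h import *
s=arm.read_state();M=R.from_rotvec(s['tool_rot']).as_matrix();print(M,s['ft_torque'],s['force'])
E
```

```text
clock: 13.75
tcp_pos: [0.5079, 0.0457, 0.1314]
tool_rot: [-1.409, 2.775, -0.023]
force: [-1.0, -0.7, 5.7]
grip_width: 0.0098
[[-5.89635628e-01 -8.07009457e-01  3.26429587e-02]
 [-8.07440851e-01  5.89948530e-01 -5.66917786e-05]
 [-1.92119147e-02 -2.63906859e-02 -9.99467075e-01]] [ 0.02224074  0.16268775 -0.07429903] [-1.02413018 -0.74503914  5.74579249]
```

```bash
python3 -m inch '[[0,0,-1.5,0],[-0.1,-0.1,-4,0],[-0.1,-0.2,-7,0],[-0.2,-0.3,-10,0],[-0.3,-0.3,-13,0],[-0.3,-0.4,-16,0],[-0.4,-0.5,-19,0]]'; python3 - <<'E'
from h import *
s=arm.read_state();print(s['ft_torque'],s['force'])
E
```

```text
clock: 14.45
tcp_pos: [0.5078, 0.0457, 0.1506]
tool_rot: [-1.409, 2.775, -0.023]
force: [-0.4, -0.4, -1.0]
grip_width: 0.0098
[0.00865215 0.19530938 0.00639305] [-0.3625907  -0.41630607 -0.98281905]
```

```bash
python3 -m inch '[[-0.1,-0.1,-5,0],[-0.3,-0.4,-15,0],[-0.5,-0.8,-30,0],[-0.9,-1.2,-45,0],[-1.2,-1.6,-60,0],[-1.4,-1.9,-70,0],[-1.5,-2,-75,0],[-1.5,-2,-75,0]]'; python3 - <<'E'
from h import *
s=arm.read_state();print(s['joints']);im=arm.camera('wrist');cv2.imwrite('pics/w6.png',im);cv2.imwrite('pics/s6.png',arm.camera('scene'))
M=R.from_rotvec(s['tool_rot']).as_matrix()
print(M,'to hole over (world delta->tool)',M.T@(np.array([.483,.341,.215])-s['tcp_pos'])*1000)
E
```

```text
clock: 15.25
tcp_pos: [0.5081, 0.0458, 0.2262]
tool_rot: [-1.409, 2.774, -0.024]
force: [0.1, 0.1, -0.8]
grip_width: 0.0101
[-1.43588091e-03  2.36093056e-01  1.74942486e+00 -9.19371755e-06
  1.12260529e+00 -2.51203866e+00]
[[-5.89611577e-01 -8.06993436e-01  3.34631518e-02]
 [-8.07446756e-01  5.89940449e-01 -5.63348191e-05]
 [-1.96958049e-02 -2.70529290e-02 -9.99439950e-01]] to hole over (world delta->tool) [-223.34429552  194.7551722    10.32714276]
```

View pics/w6.png

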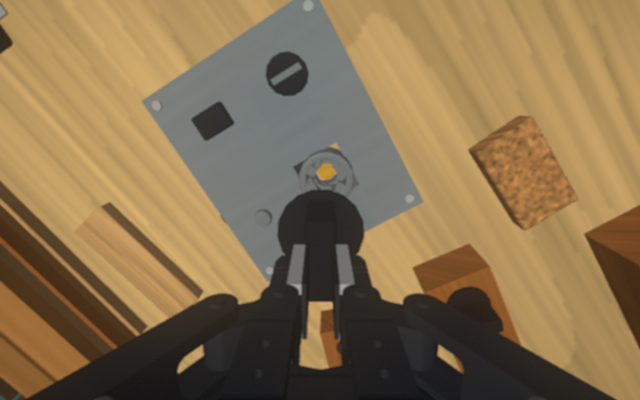

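View pics/s6.png

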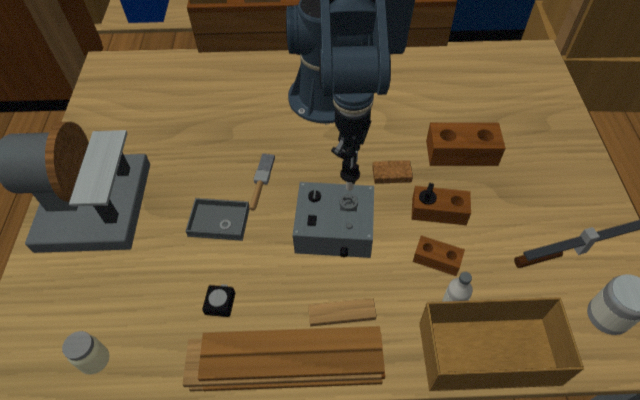

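The carrier is out and held upright. The empty holder shows at (325,172) in the wrist view, which will serve as my alignment reference over the hole. Now over to the block.

```bash
python3 -m inch '[[-8,7,0,0],[-30,26,1,0],[-58,51,2,0],[-90,79,4,0],[-122,107,5,0],[-154,135,7,0],[-184,161,8,0],[-207,181,9,0],[-219,191,10,0],[-223,195,10,0],[-223,195,10,0],[-223,195,10,0]]'; python3 - <<'E'
from h import *
s=arm.read_state();im=arm.camera('wrist');cv2.imwrite('pics/w7.png',im);print(s['force'],s['joints'])
M=R.from_rotvec(s['tool_rot']).as_matrix();print(M)
h=arm.landmark_of('wrist','free_hole')
for d in h: print(d['p'],d['pixel'],onz(ray('wrist',d['pixel'],s),.058))
h=arm.landmark_of('wrist','carrier_end')
for d in h: print(d['p'],d['pixel'])
E
```

```text
clock: 16.55
tcp_pos: [0.4823, 0.3399, 0.2143]
tool_rot: [-1.409, 2.777, -0.023]
force: [0.4, -0.2, -0.1]
grip_width: 0.0101
[ 0.42433003 -0.19430738 -0.11567834] [ 0.54328126  0.39936153  1.552745   -0.01824663  1.16272757 -1.95942996]
[[-5.90361149e-01 -8.06520035e-01  3.16092813e-02]
 [-8.06932046e-01  5.90644095e-01 -4.75587955e-04]
 [-1.82862641e-02 -2.57873107e-02 -9.99500189e-01]]
0.96 [324.8, 174.3] [0.48342016 0.3409766  0.058     ]
0.72 [175.9, 228.4] [0.63930253 0.29796634 0.058     ]
0.55 [613.7, 147.7] [0.2542729 0.4756403 0.058    ]
```

View pics/w7.png

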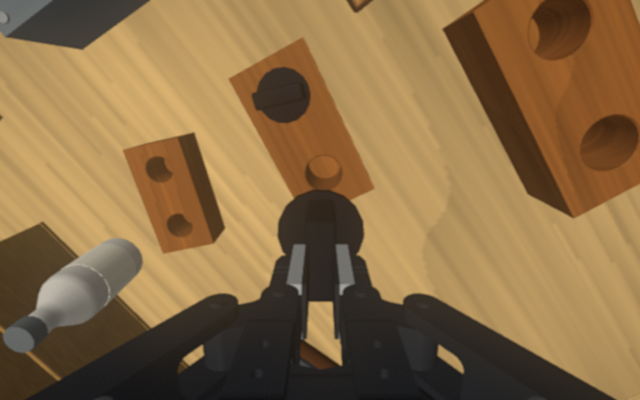

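```bash
python3 - <<'E'
from h import *
for n in('w4','w5','w6','w7'):
    im=cv2.imread(f'pics/{n}.png')[160:320,260:380]
    if n in('w4','w6'): cv2.imwrite(f'pics/c_{n}.png',cv2.resize(im,None,fx=3.7,fy=3.7,interpolation=cv2.INTER_CUBIC))
    g=im.max(2)
    for r in range(10,75,6):
        c=np.where(g[r]<60)[0]
        print(n,r+160,(c.min()+260,c.max()+260) if len(c) else None,end=' ')
    print()
# disc predicted in tool coords
p=arm.camera_params('wrist');f=200/np.tan(np.radians(p['vertical_fov'])/2);V=np.linalg.inv(p['tool_from_camera'])
def pt(x):
    c=V@np.append(np.array(x)/1000,1);return p['cx']+f*c[0]/-c[2],p['cy']-f*c[1]/-c[2]
for zt in(0,3,6,9):
    for x0 in(-2,0,2):
        print(zt,x0,'centre',np.round(pt((x0,0,zt)),1),'far rim',np.round(pt((x0+24,0,zt)),1),np.round(pt((x0-24,0,zt)),1),'sides',np.round(pt((x0,24,zt)),1), 'handle top end -x', np.round(pt((x0-20,0,zt-36)),1))
E
```

```text
w4 170 None w4 176 None w4 182 (np.int64(332), np.int64(340)) w4 188 None w4 194 (np.int64(303), np.int64(339)) w4 200 (np.int64(294), np.int64(348)) w4 206 (np.int64(287), np.int64(355)) w4 212 (np.int64(284), np.int64(358)) w4 218 (np.int64(281), np.int64(360)) w4 224 (np.int64(280), np.int64(362)) w4 230 (np.int64(279), np.int64(362)) 
w5 170 None w5 176 None w5 182 None w5 188 None w5 194 (np.int64(301), np.int64(341)) w5 200 (np.int64(293), np.int64(350)) w5 206 (np.int64(285), np.int64(356)) w5 212 (np.int64(283), np.int64(359)) w5 218 (np.int64(281), np.int64(362)) w5 224 (np.int64(280), np.int64(363)) w5 230 (np.int64(280), np.int64(364)) 
w6 170 None w6 176 None w6 182 None w6 188 None w6 194 (np.int64(302), np.int64(339)) w6 200 (np.int64(293), np.int64(348)) w6 206 (np.int64(287), np.int64(354)) w6 212 (np.int64(284), np.int64(357)) w6 218 (np.int64(281), np.int64(360)) w6 224 (np.int64(279), np.int64(361)) w6 230 (np.int64(279), np.int64(362)) 
w7 170 None w7 176 None w7 182 None w7 188 None w7 194 (np.int64(304), np.int64(337)) w7 200 (np.int64(295), np.int64(347)) w7 20
[... 845 characters left out ...]
end -x [321.5 304.7]
6 -2 centre [321.3 238.4] far rim [321.4 196.2] [321.3 277.8] sides [365.2 238.5] handle top end -x [321.5 308.6]
6 0 centre [321.3 235. ] far rim [321.4 192.5] [321.3 274.6] sides [365.3 235.1] handle top end -x [321.5 304.8]
6 2 centre [321.3 231.6] far rim [321.4 188.9] [321.3 271.4] sides [365.5 231.6] handle top end -x [321.5 301. ]
9 -2 centre [321.3 236.3] far rim [321.4 194.7] [321.2 275.2] sides [364.5 236.4] handle top end -x [321.5 304.9]
9 0 centre [321.3 233. ] far rim [321.4 191.1] [321.2 272. ] sides [364.7 233. ] handle top end -x [321.5 301.2]
9 2 centre [321.3 229.6] far rim [321.4 187.4] [321.2 268.9] sides [364.8 229.6] handle top end -x [321.5 297.4]
```

```bash
python3 - <<'E'
import cv2,numpy as np
a=cv2.imread('pics/c_w4.png');b=cv2.imread('pics/c_w6.png');o=np.hstack([a,b]);o=cv2.convertScaleAbs(o,alpha=1.8,beta=10);cv2.imwrite('pics/cc.png',cv2.resize(o,(800,int(o.shape[0]*800/o.shape[1]))))
E
```

View pics/cc.png

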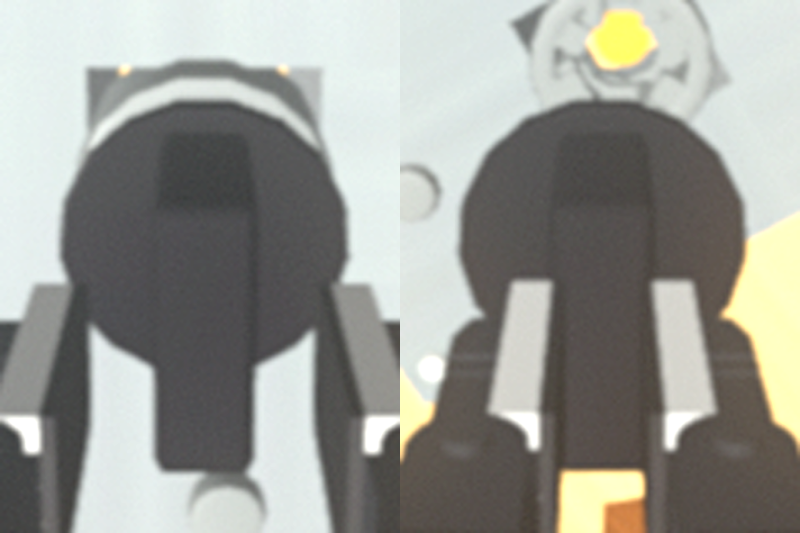

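The carrier hasn't shifted in the grip since before the press: the rim is at row 190 and the handle end at row 301 in both pictures. The hole measures (0.4834,0.3410) again. I'll go down to just above it and check.

```bash
python3 -m inch '[[-1,0.3,5,0],[-1.5,0.8,18,0],[-1,1.4,36,0],[-0.7,2,54,0],[-0.5,2.4,68,0],[-0.4,2.6,77,0],[-0.4,2.7,80,0],[-0.4,2.7,80,0],[-0.4,2.7,80,0]]'; python3 - <<'E'
from h import *
s=arm.read_state();print(s['tcp_pos'],s['force']);im=arm.camera('wrist');cv2.imwrite('pics/w8.png',im);a=arm.camera('scene')
a=cv2.resize(a[120:250,380:520],None,fx=4,fy=4,interpolation=cv2.INTER_CUBIC);cv2.imwrite('pics/s8.png',a)
M=R.from_rotvec(s['tool_rot']).as_matrix()
for z in (10,35,62): print(z,s['tcp_pos']+M@np.array([.001,0,z/1000]))
print(M)
E
```

```text
clock: 17.6
tcp_pos: [0.4834, 0.342, 0.1351]
tool_rot: [-1.407, 2.776, -0.023]
force: [-0.1, 0.3, -0.8]
grip_width: 0.0099
[0.48341308 0.34202758 0.13513385] [-0.12719375  0.30868767 -0.76288814]
10 [0.48315098 0.34122518 0.12511948]
35 [0.48397245 0.34123585 0.10013298]
62 [0.48485962 0.34124737 0.07314757]
[[-5.90678330e-01 -8.06237826e-01  3.28584492e-02]
 [-8.06665051e-01  5.91008725e-01  4.26794627e-04]
 [-1.97637281e-02 -2.62536643e-02 -9.99459924e-01]]
```

View pics/w8.png

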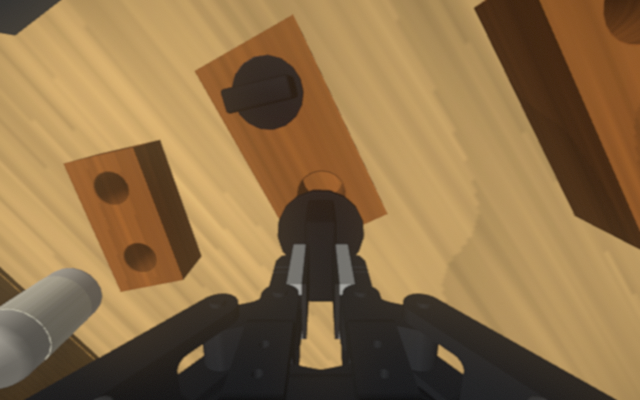

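View pics/s8.png

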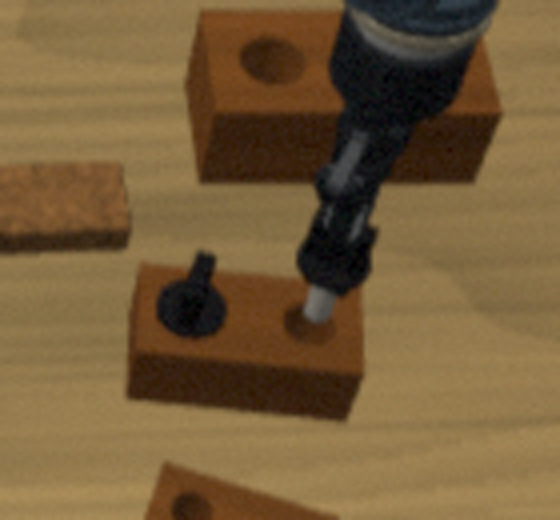

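```bash
python3 - <<'E'
from h import *
for X in((.4849,.3412,.073),(.4834,.341,.058)): print(proj('scene',np.array(X)))
E
python3 -m inch '[[0.3,0.4,2,0],[0.6,0.8,6,0],[0.8,1,11,0],[0.9,1.1,16,0],[0.9,1.2,21,0],[1,1.3,26,0],[1.1,1.4,30,0],[1.1,1.4,30,0]]'
```

```text
[458.37320965 197.05906574]
[457.05315566 199.92754114]
clock: 18.5
tcp_pos: [0.4823, 0.3418, 0.1045]
tool_rot: [-1.408, 2.776, -0.023]
force: [0.1, 0.6, -0.2]
grip_width: 0.0097
```

```bash
python3 -m inch '[[0,0.1,2,0],[0.1,0.1,5,0],[0.2,0.2,8,0],[0.3,0.3,11,0],[0.3,0.4,14,0],[0.4,0.5,17,0],[0.5,0.5,20,0],[0.5,0.6,23,0],[0.5,0.6,23,0]]'
```

```text
clock: 19.4
tcp_pos: [0.4821, 0.3416, 0.081]
tool_rot: [-1.408, 2.777, -0.023]
force: [0.7, -0.1, -0.1]
grip_width: 0.0099
```

```bash
python3 -m inch '[[0,0,1,0],[0,0.1,2.5,0],[0.1,0.1,4,0],[0.1,0.1,5.5,0],[0.1,0.2,7,0],[0.2,0.2,8,0],[0.2,0.2,8.5,0],[0.2,0.2,8.5,0]]'
```

```text
clock: 20.2
tcp_pos: [0.4821, 0.3416, 0.0724]
tool_rot: [-1.408, 2.777, -0.023]
force: [-0.3, -0.4, -0.6]
grip_width: 0.0099
```

```bash
python3 -m inch '[[0,0,0.5,0],[0,0,1,0],[0,0,1.5,0],[0,0,2,0],[0.1,0.1,2.2,0],[0.1,0.1,2.2,0]]'
```

```text
clock: 20.8
tcp_pos: [0.4828, 0.3418, 0.0709]
tool_rot: [-1.407, 2.775, -0.023]
force: [1.8, -0.8, 6.0]
grip_width: 0.0101
```

The disc has landed at the expected height (6 N). I'll release and look.

```bash
python3 -m inch '[[0,0,0,0],[0,0,0,0],[0,0,0,0],[0,0,0,0],[0,0,0,0]]' 34 20
python3 -m inch '[[0,0,-2,0],[-0.2,-0.3,-10,0],[-0.5,-0.7,-25,0],[-0.9,-1.2,-45,0],[-1.4,-1.8,-70,0],[-1.8,-2.4,-90,0],[-2,-2.6,-100,0],[-2,-2.6,-100,0],[-2,-2.6,-100,0]]'
python3 - <<'E'
from h import *
s=arm.read_state();print(s['tcp_pos'],s['force']);im=arm.camera('wrist');cv2.imwrite('pics/w9.png',im);a=arm.camera('scene')
cv2.imwrite('pics/s9.png',cv2.resize(a[120:250,380:520],None,fx=4,fy=4,interpolation=cv2.INTER_CUBIC))
M=R.from_rotvec(s['tool_rot']).as_matrix()
for z in(.064,.1): print(z,proj('wrist',np.array([.4834,.341,z]),s))
print([(d['p'],d['pixel'],onz(ray('wrist',d['pixel'],s),.082)) for d in arm.landmark_of('wrist','carrier_grip')])
E
```

```text
clock: 21.3
tcp_pos: [0.4827, 0.3418, 0.0708]
tool_rot: [-1.407, 2.776, -0.023]
force: [-0.4, -0.5, -0.3]
grip_width: 0.0342
clock: 22.2
tcp_pos: [0.4824, 0.3417, 0.1705]
tool_rot: [-1.408, 2.776, -0.023]
force: [-0.4, -0.6, -0.6]
grip_width: 0.0343
[0.48238302 0.34166761 0.17047031] [-0.42288287 -0.57856443 -0.61577981]
0.064 [322.88725495 186.34964077]
0.1 [321.93984353 199.50408295]
[]
```

View pics/w9.png

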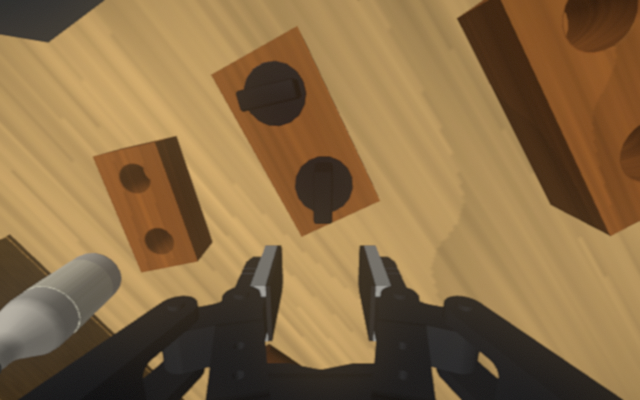

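View pics/s9.png

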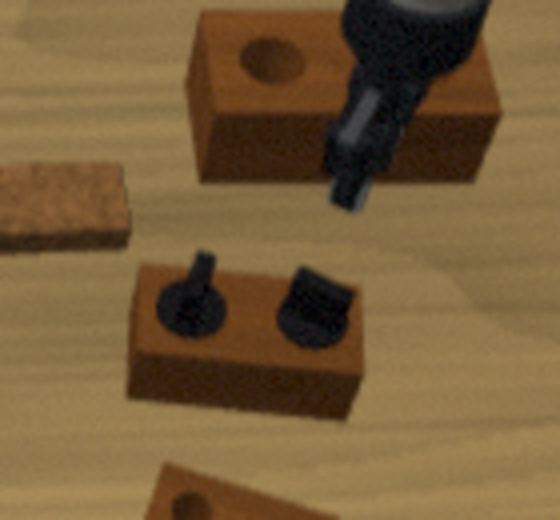

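The released carrier stands flat in the hole: its disc is at (324,184), where (323,186) was predicted for home. The spare is undisturbed and the gripper is clear, so I'm handing in.

```bash
python3 -c "
from bench import arm
print(arm.hand_in(),arm.read_state()['force'])"
```

```text
the job is handed in; nothing more can be done
the job is handed in; nothing more can be done
```

The sander is isolated: its fuse carrier now stands released in the empty hole of the middle-sized fuse block. I handed the job in after about 22 s on the robot's clock. The hand-in gives no verdict, so what follows is from my own checks.

- **Unlocking and drawing out:** I pressed the carrier slowly to its floor, about 8 mm down. The highest wrist force I read was about 18 N. I turned it about 60° anticlockwise with side forces under 2 N, and it drew straight out.
- **Placing:** I lowered it by hand until the disc touched the block at the expected height, with about 6 N of contact. Then I released it and backed off about 100 mm.
- **Last pictures:** The carrier's disc appears about 2 pixels from where it should be when fully home. The spare carrier still stands in its hole, and the gripper touches nothing.
- **What disagreed:**
  - The tool leaned up to about 0.033 rad while pressing and kept that lean until the end. I corrected for it when lowering, and the carrier looks upright after release.
  - In the last check the trained network did not report `carrier_grip`, so the final position rests on the pictures and the contact height.

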